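# Roll the sample jar up to the reader

## Task

With the fingertips, push the orange-capped sample jar up the sloped gutter until it drops into the pocket against the reader's stop and stays there without rolling back. Only then press the green button fully down and let it up again, so the reader logs the jar. Just roll the jar, never pick it up or lift it; do not press the red button, and leave the other jars, bottles and the slide box where they are.

Things in the scene. Friction and masses are not known exactly. Their poses are not given: they have to be found in the camera images.
- jar: white sample jar with an orange cap, lying on its side across the gutter: a plain cylinder 44 mm in diameter, 60 mm long, about 0.07 kg. Origin at its centre; y is the jar's axis, towards the cap; x and z turn as it rolls. It starts against the lip at the gutter's bottom end; let go on the slope it rolls back there
- gutter: fixed dark steel gutter on a white base plate (310 x 90 x 6 mm) with a white reader head at its top end; x uphill (horizontal), z up, origin on the table near the middle. The gutter is 64 mm wide inside with 5 mm thick side walls. The reader head is a box 56 mm long, 84 mm wide, 78 mm tall; its face towards the gutter is the stop
- ramp (a point): frame of the sloping floor: a point on the floor's surface, mid-width, at the bottom end; x points up along the slope (10 degrees), y across, z square to the floor. The floor is 200 mm long and ends in an edge (the crest). The side walls stand 8 mm above the floor, the bottom lip 6 mm above it and 5 mm thick
- pocket (a point): where the jar's centre is when seated in the pocket at the top of the gutter; x horizontal uphill, z up. The pocket's level floor lies 22 mm below this point, 5 mm below the crest, and is 38 mm long from crest to stop; the stop is 23 mm beyond this point and 34 mm higher than the pocket's floor. The seated jar has 1 mm of play either way
- green_button (a joint): travel of the green button (the read button): 0 up, 0.006 m fully down; it springs back up, and takes 1.5 N to start and 5 N to press fully down
- green_button_top (a point): centre of the top face of the green button, 36 mm across, 22 mm above the table, in a round grey housing 52 mm across and 12 mm high; pressed straight down. It moves with the button
- red_button (a joint): travel of the red button (cancel): 0 up, 0.006 m fully down; same build as the green one
- red_button_top (a point): centre of the top face of the red button, same size as the green one. The two buttons stand beyond the two ends of the gutter and may be swapped
- spare_jar_blue: upright white sample jar with a blue cap, 44 mm across, 60 mm tall, standing loose on the table; origin at the centre of its underside, z up
- spare_jar_yellow: upright white sample jar with a yellow cap, 44 mm across, 60 mm tall, standing loose on the table; origin at the centre of its underside, z up
- amber_bottle: amber glass stain bottle with a black cap, 56 mm across, 110 mm tall, standing loose on the table; origin at the centre of its underside, z up
- dropper: small white dropper bottle with a yellow cap, 28 mm across, 60 mm tall, standing loose on the table; origin at the centre of its underside, z up
- slide_box: flat blue slide box, 85 x 110 x 34 mm, standing loose on the table; origin at the centre of its underside, z up
- pink_bottle: tall pink drinking bottle, 68 mm across, 210 mm tall, standing loose on the table; origin at the centre of its underside, z up
Things that resemble listed ones, but are neither listed nor needed, are in the scene too. What is shaped like the part that bears green_button but blue is not meant.

How it is judged:
On the way, in this order (a step that is already met when the one before it is completed fails the run):
1. the jar lies in the pocket against the stop (x of jar in the frame of pocket between -0.006 and 0.006 m and y of jar in the frame of pocket between -0.008 and 0.008 m and z of jar in the frame of pocket between -0.004 and 0.004 m), for 0.2 s.
2. then the green button is pressed fully down (value of joint green_button above 0.0045 m), for 0.05 s.
At the end, for the whole second after the job is handed in: The jar lies at rest in the pocket (its centre within 6 mm of the seated place along the gutter, 8 mm across it and 4 mm in height) and both buttons are up (pressed less than 1.5 mm) (all of step 1 and linear speed of jar below 0.02 m/s and value of joint each of green_button, red_button below 0.0015 m); the robot touches nothing.
It fails at once if the jar is lifted more than 6 mm off the gutter's floor (z of jar in the frame of ramp above 0.028 m).
It fails at once if the jar is carried out over the gutter's end or side (x of jar in the frame of ramp below 0.005 m or y of jar in the frame of ramp below -0.02 m or y of jar in the frame of ramp above 0.02 m).
It fails at once if the green button is pressed while the jar is not in the pocket (value of joint green_button above 0.003 m and not (x of jar in the frame of pocket between -0.006 and 0.006 m and y of jar in the frame of pocket between -0.008 and 0.008 m and z of jar in the frame of pocket between -0.004 and 0.004 m)).
It fails at once if the red button is pressed (value of joint red_button above 0.003 m).
It fails at once if another jar, a bottle or the slide box is moved more than 25 mm (distance of any of spare_jar_blue, spare_jar_yellow, amber_bottle, dropper, slide_box, pink_bottle from where it was at the start of the episode above 0.025 m).
It also fails if it takes over 48 s, if anything falls off the work surface, if the arm or the gripper's body presses on something with over 40 N, if the wrist force passes 120 N, or if a joint passes its speed limit or range.

## Robot

A 6-joint arm with a two-finger parallel gripper is mounted at the origin on the work surface. World frame = base frame: x ahead of the robot, y to its left, z up, the work surface at z = 0. Lengths are in m, angles in rad, forces in N, time in s.
With the tool pointing down it reaches from about 0.325 to 0.925 m from the base axis. Payload 3.1 kg.
Tool frame: the origin (TCP) lies at the very end of the fingers, on their centre line; the grasp point (between the pads) lies 19 mm behind it; z points along the fingers, y is the direction in which the jaws open and shut (so a half turn about z gives the same grasp; the last joint's range is limited). The gripper opens to 85 mm and grips with 20 to 120 N. Pads are 22 mm wide; open, the fingers measure 114 mm over their backs; the gripper's body (76 mm by 85 mm) begins 54 mm behind the grasp point. The pads swing forward as they close: fully open they stand 13 mm farther back than shut.
Start: joints at [-1.25, 0.217, 1.613, -0, 1.311, -0.112], TCP at [0.262, -0.567, 0.231] pointing down, gripper open.
Joint ranges: [-2.75, 2.75], [-0.78, 2.1], [0.31, 2.55], [-1.13, 4.27], [0.13, 2.63], [-2.58, 2.58]. Speed limits (rad/s): [2.79, 2.79, 3.14, 3.14, 3.14, 3.14].

## Interface

Orientations are given as a rotation vector (axis times angle).
In Python, from workcell import env, optics gives the robot as it stands.
- The arm moves only by the shell command python3 -m handwheel 'ROWS' [OPENING]. ROWS is JSON, a list of rows, each a list of 2 entries, a list of its own where there are three numbers: the shift along the world's x, y, z in m, then the turn about the world's z in degrees. In form: [[[x, y, z], roll], ...]. A call has exactly 8 rows; each row shifts and turns the commanded pose from where the row before left it; what a row does not reach is not made up. A row lasts 1/8 s, in which the tool goes at most 62.5 mm and 10.7 degrees, less where a joint would pass 70% of its speed; a pose out of reach is approached as far as the arm can. A call is refused whole if a number of a shift passes 0.0625 or a number of a turn 10.7, either way. A call with a gripper value outside its range is refused whole. OPENING is the opening, from 0 (shut) to 1 (fully open), set as the call begins (- or left out, the last holds). The fingers move at their own pace and stop on an object; the grip force is fixed at half the most. Time passes only in rows, so rows that do not move let the fingers close, or fill a call up. It gives the time, the measured TCP pose, the force and the opening at its end, in the units of the state.
- env.get_state(): the state, without advancing time (a new reading comes with each control period).
- optics.camera(name): name is "side" or "top"; returns a dict with "frame" (384x512x3 uint8, red, green, blue), "fx", "fy", "cx", "cy" (pixels), "eye" and "orientation" of the camera in the world. Camera axes: x right, y up, looking along -z (the intrinsics and any distortion apply to the point x, -y, -z); pixel columns grow to the right and rows downward; lengths in m; the calibration is good to about 2 mm. A picture is of the moment at which its call begins. There is no depth.
- env.finish_job(): hands the job in, once; it reports no verdict.
The state is a dict: "t": time; "joint_positions": joint angles; "joint_velocities": joint speeds; "joint_torque": joint torques, N m; "position": TCP position; "tcp_rot": TCP orientation; "ft_force": force on the tool from outside, world axes, zero at the start; "wrist_torque": the same for the moment, N m; "opening": finger opening in m.
Only numpy, scipy, OpenCV 4.12 (cv2) and the standard library are available. Lean on these libraries where they do the work, as an engineer would, in place of code of your own. Each camera call takes 0.05 s, during which the arm holds its last target. There are 200 camera calls.

## Working session

There is one attempt and no reset: what is moved stays moved. The work goes in short steps, Python scripts to look and compute and a shell command to move; the robot and the scene stay as the last step left them, time stands still between calls to the robot, and variables do not carry over. Pictures are saved under pics/ and viewed, about 8 in all and at most 12, crops included, and the job is handed in when it is done.

```bash
mkdir -p pics; cat > h.py <<'E'
import numpy as np, cv2
from scipy.spatial.transform import Rotation as R
from workcell import env, optics
def cam(n):
    c=optics.camera(n); c['R']=R.from_rotvec(c['orientation']).as_matrix() if np.size(c['orientation'])==3 else np.array(c['orientation']); return c
def save(c,name): cv2.imwrite('pics/'+name,cv2.cvtColor(c['frame'],cv2.COLOR_RGB2BGR))
def ray(c,u,v):
    d=c['R']@np.array([(u-c['cx'])/c['fx'],-(v-c['cy'])/c['fy'],-1.]); return np.array(c['eye']),d
def onz(c,u,v,z):
    e,d=ray(c,u,v); return e+d*(z-e[2])/d[2]
def proj(c,p):
    q=c['R'].T@(np.array(p)-c['eye']); return c['cx']+c['fx']*q[0]/-q[2], c['cy']-c['fy']*q[1]/-q[2]
E
python3 - <<'E'
from h import *
for n in('top','side'):
    c=cam(n); save(c,n+'0.png'); print({k:v for k,v in c.items() if k not in('frame','R')}); print(c['R'])
print(env.get_state())
E
```

```text
{'fx': 408.90228128660584, 'fy': 408.90228128660584, 'cx': 253.6219131423874, 'cy': 192.724073124496, 'eye': array([ 0.34068347, -0.07297341,  1.26038306]), 'orientation': array([ 0.15939831, -0.13905904, -1.57822724])}
[[-0.01130542  0.98197681 -0.18866303]
 [-0.99983747 -0.01375112 -0.01165938]
 [-0.01404357  0.18850055  0.98197267]]
{'fx': 374.64874066721853, 'fy': 374.64874066721853, 'cx': 260.00590496170986, 'cy': 192.4271509044987, 'eye': array([0.22856486, 0.70749865, 0.71096675]), 'orientation': array([ 0.2450755 , -1.21574147, -2.4451639 ])}
[[-0.90575249  0.27106523 -0.32578531]
 [-0.42335894 -0.54336227  0.72493079]
 [ 0.01948409  0.794532    0.60690961]]
{'t': 0.1, 'joint_positions': array([-1.25023541e+00,  2.17679573e-01,  1.61476220e+00, -1.08304905e-05,
        1.31130671e+00, -1.12179037e-01]), 'joint_velocities': array([-3.09830881e-05, -5.76142795e-04, -2.64288582e-03,  9.55531046e-04,
        1.64508005e-04,  1.58453898e-03]), 'joint_torque': array([-4.92229174e-04, -3.98072577e+01, -3.04972100e+01, -1.21417324e-04,
        4.17656047e-03, -3.34093222e-06]), 'position': array([ 0.26189836, -0.56667954,  0.23010431]), 'tcp_rot': array([-3.06624670e+00, -6.73999096e-01,  3.68290197e-04]), 'ft_force': array([-0.83517995, -0.11667042,  0.64295567]), 'wrist_torque': array([-0.0142104 ,  0.05456452,  0.01327152]), 'opening': 0.08548805678095785}
```

View pics/top0.png

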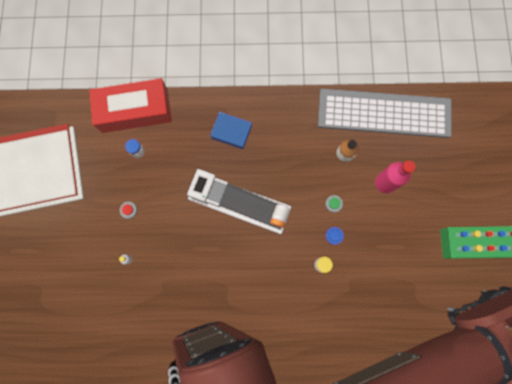

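View pics/side0.png

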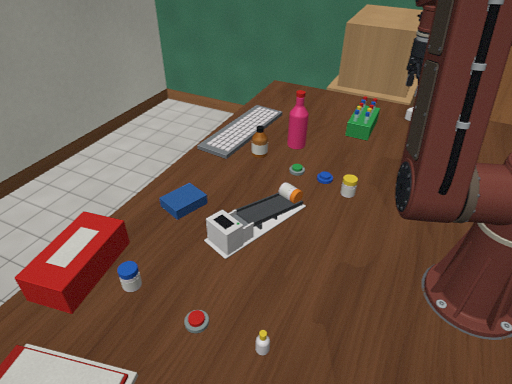

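The top view shows the orange-capped jar at about (281,214) in the gutter, with the reader head at (205,185). The green button is at (334,203), the red one at (127,209).

Possible mix-ups (top view pixels):
- **Jar:** yellow-capped jar (324,265), blue-capped jar (134,147) and dropper (125,259). I choose the orange-capped one at (281,214).
- **Button:** blue decoy (334,235) and red (127,209). I choose green at (334,203).

I'll check both choices in one crop.

```bash
python3 - <<'E'
from h import *
c=cam('top'); s=cam('side')
f=c['frame'][155:280,170:360]; a=cv2.resize(f,None,fx=4,fy=4,interpolation=cv2.INTER_CUBIC)
cv2.imwrite('pics/crop1.png',cv2.cvtColor(a,cv2.COLOR_RGB2BGR))
def blob(c,lo,hi,box,z,nm):
    h=cv2.cvtColor(c['frame'],cv2.COLOR_RGB2HSV); m=cv2.inRange(h,lo,hi); k=np.zeros_like(m); x0,y0,x1,y1=box;k[y0:y1,x0:x1]=m[y0:y1,x0:x1]
    n,l,st,ce=cv2.connectedComponentsWithStats(k); i=1+np.argmax(st[1:,4]); print(nm,ce[i],st[i],onz(c,*ce[i],z).round(4)); return l==i
blob(c,(45,90,40),(85,255,255),(315,190,355,220),.022,'green top')
blob(s,(45,90,40),(85,255,255),(280,155,315,180),.022,'green side')
blob(c,(0,120,80),(8,255,255),(110,195,145,225),.022,'red top')
m=blob(c,(5,130,120),(18,255,255),(260,195,300,235),.045,'cap top')
m=blob(s,(5,130,120),(18,255,255),(270,175,315,205),.04,'cap side')
# white base plate + reader hull
m=blob(c,(0,0,140),(180,60,255),(180,160,300,240),.006,'white')
hull=cv2.minAreaRect(np.argwhere(m)[:,::-1].astype(np.float32)); bx=cv2.boxPoints(hull); print(hull)
for p in bx: print(p,onz(c,*p,.006).round(4))
# dark floor
for z,(lo,hi) in ((.05,((0,0,20),(180,80,110))),): 
    m=blob(c,lo,hi,(180,160,300,240),z,'dark'); hu=cv2.minAreaRect(np.argwhere(m)[:,::-1].astype(np.float32)); print(hu)
E
```

```text
green top [334.26506024 202.71084337] [329 198  11  10  83] [ 0.544  -0.3048  0.022 ]
green side [296.78461538 167.        ] [292 164  11   8  65] [ 0.5477 -0.2969  0.022 ]
red top [126.94252874 209.1954023 ] [122 205  11  10  87] [0.5325 0.3317 0.022 ]
cap top [288.88461538 200.90659341] [267 195  33  22 182] [ 0.5476 -0.1645  0.045 ]
cap side [294.27272727 194.41558442] [290 189  12  14  77] [ 0.4945 -0.1302  0.04  ]
white [219.0007758  198.33359193] [ 187  169   97   65 1289] [0.5654 0.0501 0.006 ]
((238.54425048828125, 201.10055541992188), (103.40074920654297, 33.24150085449219), 21.250505447387695)
[184.33514 197.85257] [0.5684 0.1586 0.006 ]
[196.38339 166.87134] [0.6676 0.1224 0.006 ]
[292.75336 204.34854] [ 0.5433 -0.1791  0.006 ]
[280.7051  235.32977] [ 0.4478 -0.1395  0.006 ]
dark [247.08333333 203.49410774] [ 220  183   56   43 1188] [ 0.5406 -0.0386  0.05  ]
((249.6856231689453, 203.87672424316406), (56.9719123840332, 23.76719856262207), 21.4129695892334)
```

View pics/crop1.png

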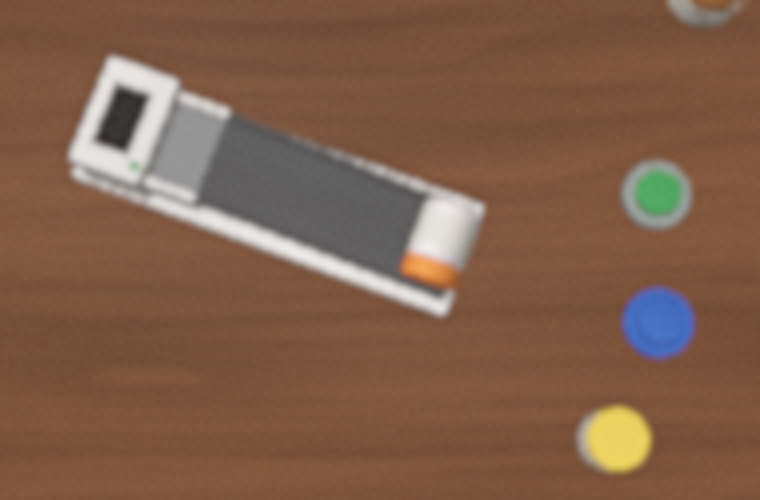

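The crop confirms it: the white jar with the orange cap at crop (440,240) lies at the gutter's bottom end, and the green button in its grey housing is at crop (657,193). Next I fix the geometry.

```bash
python3 - <<'E'
from h import *
c=cam('top'); s=cam('side')
P=lambda x,y:(170+x/4-.4,155+y/4-.4)
L=onz(c,*P(72,178),.006);B=onz(c,*P(445,317),.006);Rr=onz(c,*P(485,205),.006)
print('plate',L,B,Rr,np.linalg.norm(L-B),np.linalg.norm(Rr-B))
d=L-B; print('yaw',np.degrees(np.arctan2(d[1],d[0])))
u=d/np.linalg.norm(d); n=np.array([-u[1],u[0],0])
O=B+u*.155-n*.045; print('gutter origin',O)
for q in [(110,56),(180,80),(145,187),(70,160)]:
    p=onz(c,*P(*q),.078)-O; print('reader top',p@u,p@n)
for q in [(232,113),(197,203)]:
    p=onz(c,*P(*q),.05)-O; print('wall end/crest@.05',p@u,p@n)
def tri(a,b):
    e1,d1=ray(c,*a);e2,d2=ray(s,*b);d1/=np.linalg.norm(d1);d2/=np.linalg.norm(d2)
    t=np.linalg.lstsq(np.c_[d1,-d2],e2-e1,rcond=None)[0];return (e1+t[0]*d1+e2+t[1]*d2)/2, np.linalg.norm(e1+t[0]*d1-e2-t[1]*d2)
a,b=P(657,193),(296.8,167); print('green tri',tri(a,b))
def white(f,box):
    h=cv2.cvtColor(f,cv2.COLOR_RGB2HSV)
f=s['frame'][170:260,195:315]; cv2.imwrite('pics/crop2.png',cv2.cvtColor(cv2.resize(f,None,fx=6,fy=6,interpolation=cv2.INTER_CUBIC),cv2.COLOR_RGB2BGR))
for x in(-.13,.1): print(proj(s,O+u*x), proj(s,O+u*x+[0,0,.04]))
T=R.from_rotvec(env.get_state()['tcp_rot']).as_matrix(); print(T)
E
```

```text
plate [0.56430315 0.14826201 0.006     ] [ 0.452299   -0.14000171  0.006     ] [ 0.53862512 -0.17305043  0.006     ] 0.30925862757883954 0.09243600786347052
yaw 68.76648755319586
gutter origin [ 0.55038037 -0.01182197  0.006     ]
reader top 0.14627728812979743 -0.04308556104020891
reader top 0.09047504290285972 -0.04421212151849836
reader top 0.084865028529787 0.039803599954928236
reader top 0.1442805006533145 0.04041289363706661
wall end/crest@.05 0.049311129525891964 -0.039234027255843545
wall end/crest@.05 0.04888144988099762 0.034291147174027085
green tri (array([ 0.5470328 , -0.3037936 ,  0.01739298]), np.float64(0.005409789067988427))
(np.float64(291.01614930228163), np.float64(202.0554651392472)) (np.float64(291.96392088583985), np.float64(191.46648564887863))
(np.float64(232.6288572415842), np.float64(238.5328349094208)) (np.float64(232.2463222937344), np.float64(227.45849936372466))
[[ 9.07813202e-01  4.19374681e-01 -2.57345676e-04]
 [ 4.19374745e-01 -9.07812835e-01  8.24056174e-04]
 [ 1.11966588e-04 -8.56013351e-04 -9.99999627e-01]]
```

View pics/crop2.png

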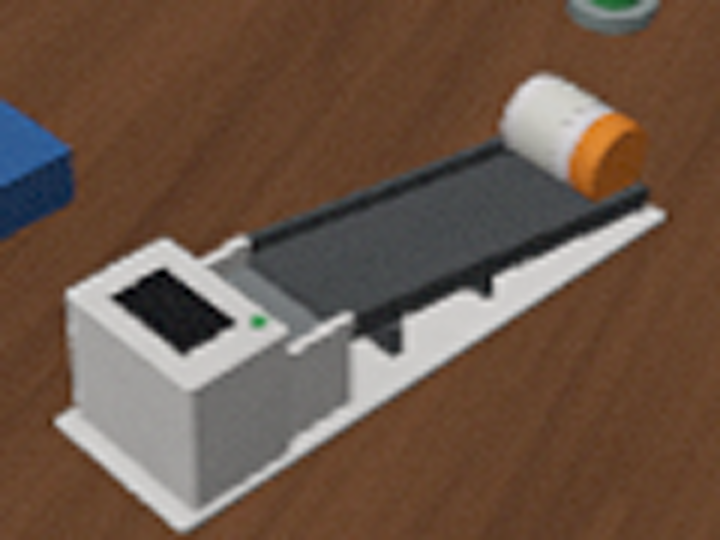

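Geometry: uphill direction has yaw 68.8°, u = (0.362, 0.932). The jar centre is near gutter x = -0.129, z ≈ 0.040; the pocket is near x = 0.065, z ≈ 0.066. The plan is to push with shut fingers, starting from about (0.489, -0.175, 0.030) with the tool turned +44°.

```bash
python3 -m handwheel '[[[0.028,0.049,0],5.5],[[0.028,0.049,0],5.5],[[0.028,0.049,0],5.5],[[0.028,0.049,0],5.5],[[0.028,0.049,0],5.5],[[0.028,0.049,0],5.5],[[0.028,0.049,0],5.5],[[0.028,0.049,0],5.5]]' 0
```

```text
t: 1.3
position: [0.4869, -0.1737, 0.2316]
tcp_rot: [2.589, 1.778, 0.001]
ft_force: [0.4, -0.1, 1.0]
opening: -0.0001
```

```bash
python3 -m handwheel '[[[0,-0.006,-0.04],0],[[0,0,-0.04],0],[[0,0,-0.04],0],[[0,0,-0.03],0],[[0,0,-0.02],0],[[0,0,-0.02],0],[[0,0,-0.01],0],[[0,0,0],0]]'; python3 - <<'E'
from h import *
c=cam('top'); s=cam('side')
a=cv2.resize(c['frame'][165:265,190:340],None,fx=4,fy=4,interpolation=3); b=cv2.resize(s['frame'][150:250,200:350],None,fx=4,fy=4,interpolation=3)
save({'frame':np.hstack([a,b])[:, :]},'p4.png')
i=cv2.imread('pics/p4.png'); cv2.imwrite('pics/p4.png',cv2.resize(i,(800,267)))
E
```

```text
t: 2.3
position: [0.4856, -0.1811, 0.0307]
tcp_rot: [-2.591, -1.774, 0.001]
ft_force: [-0.1, -0.2, -0.2]
opening: 0.0001
```

View pics/p4.png

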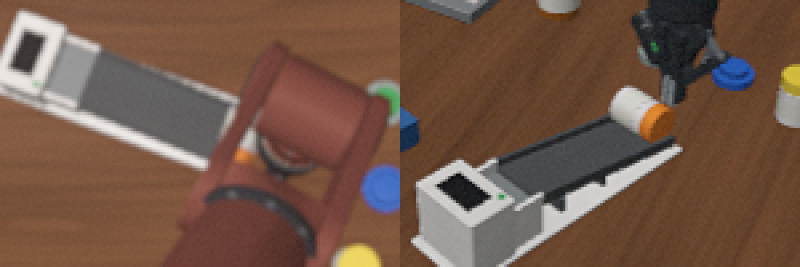

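The picture shows the shut fingers just downhill of the jar, tips at (672,90) and jar at (640,113), in line with the gutter. I start pushing in small steps.

```bash
python3 -m handwheel '[[[0.0029,0.0075,0],0],[[0.0029,0.0075,0],0],[[0.0015,0.0037,0.0005],0],[[0.0022,0.0056,0.001],0],[[0.0029,0.0075,0.0014],0],[[0.0029,0.0075,0.0014],0],[[0.0029,0.0075,0.0014],0],[[0.0029,0.0075,0.0014],0]]'
python3 -m handwheel '[[[0.0029,0.0075,0.0014],0],[[0.0029,0.0075,0.0014],0],[[0.0029,0.0075,0.0014],0],[[0.0029,0.0075,0.0014],0],[[0.0029,0.0075,0.0014],0],[[0.0029,0.0075,0.0014],0],[[0.0029,0.0075,0.0014],0],[[0.0029,0.0075,0.0014],0]]'
python3 - <<'E'
from h import *
c=cam('top'); s=cam('side')
a=cv2.resize(c['frame'][165:265,190:340],(600,400),interpolation=3); b=cv2.resize(s['frame'][150:250,200:350],(600,400),interpolation=3)
save({'frame':cv2.resize(np.hstack([a,b]),(800,267))},'p5.png')
p=env.get_state()['position']-np.array([.5522,-.0125,0]); print(p@[.3622,.9321,0],p@[-.9321,.3622,0],p[2])
E
```

```text
t: 3.4
position: [0.5074, -0.1266, 0.0385]
tcp_rot: [2.592, 1.775, -0.0]
ft_force: [-1.0, -4.7, 3.4]
opening: -0.0001
t: 4.4
position: [0.5306, -0.0666, 0.0497]
tcp_rot: [-2.592, -1.775, 0.0]
ft_force: [-1.8, -3.8, 3.6]
opening: 0.0
-0.05710208952392825 0.0008752933597342041 0.04938105482760896
```

View pics/p5.png

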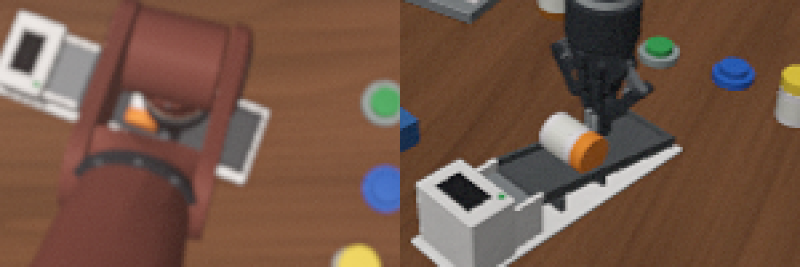

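The jar rolls ahead of the fingers and is square in the gutter, at (575,142) in the side view. I continue and slow down near the crest.

```bash
python3 -m handwheel '[[[0.0029,0.0075,0.0014],0],[[0.0029,0.0075,0.0014],0],[[0.0029,0.0075,0.0014],0],[[0.0029,0.0075,0.0014],0],[[0.0029,0.0075,0.0014],0],[[0.0029,0.0075,0.001],0],[[0.0029,0.0075,0.0005],0],[[0.0018,0.0047,0],0]]'
python3 -m handwheel '[[[0.0011,0.0028,0],0],[[0.0011,0.0028,0],0],[[0.0011,0.0028,0],0],[[0.0011,0.0028,0],0],[[0.0011,0.0028,0],0],[[0.0011,0.0028,0],0],[[0.0011,0.0028,0],0],[[0,0,0],0]]'
python3 - <<'E'
from h import *
c=cam('top'); s=cam('side')
a=cv2.resize(c['frame'][145:245,150:300],(600,400),interpolation=3); b=cv2.resize(s['frame'][150:250,200:350],(600,400),interpolation=3)
save({'frame':cv2.resize(np.hstack([a,b]),(800,267))},'p6.png')
p=env.get_state()['position']-np.array([.5522,-.0125,0]); print(p@[.3622,.9321,0],p@[-.9321,.3622,0],p[2])
E
```

```text
t: 5.5
position: [0.5529, -0.009, 0.058]
tcp_rot: [-2.592, -1.774, -0.001]
ft_force: [-0.5, -2.3, 1.5]
opening: 0.0
t: 6.5
position: [0.5602, 0.0103, 0.0579]
tcp_rot: [-2.591, -1.775, -0.0]
ft_force: [-0.3, 0.9, 0.3]
opening: -0.0002
0.023811891459343325 0.0007214368770898414 0.05793113889992699
```

View pics/p6.png

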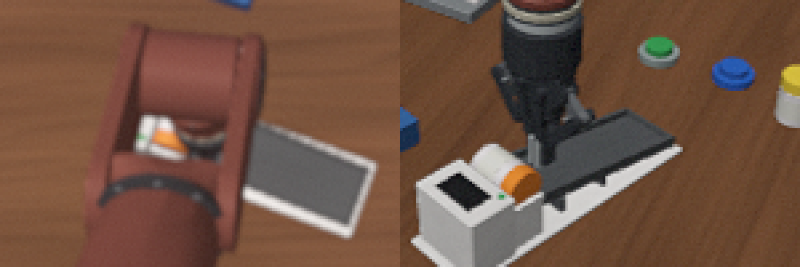

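Contact force has dropped to nearly zero and the jar sits down by the reader at (508,172), so it appears to have dropped in. I back off, rise, and check it unobstructed before pressing.

```bash
python3 -m handwheel '[[[-0.004,-0.009,0],0],[[-0.004,-0.009,0],0],[[0,0,0.03],0],[[0,0,0.03],0],[[0,-0.06,0],0],[[0,-0.06,0],0],[[0,-0.06,0],0],[[0,-0.06,0],0]]'
python3 - <<'E'
from h import *
c=cam('top'); s=cam('side')
a=cv2.resize(c['frame'][145:245,150:300],(600,400),interpolation=3); b=cv2.resize(s['frame'][150:250,200:350],(600,400),interpolation=3)
save({'frame':cv2.resize(np.hstack([a,b]),(800,267))},'p7.png')
O=np.array([.5522,-.0125,0]);u=np.array([.3622,.9321,0]);n=np.array([-.9321,.3622,0])
for nm,k in(('top',c),('side',s)):
    h=cv2.cvtColor(k['frame'],cv2.COLOR_RGB2HSV); m=cv2.inRange(h,(5,130,120),(18,255,255)); m[:140]=0; m[:,320:]=0
    cnt,l,st,ce=cv2.connectedComponentsWithStats(m); i=1+np.argmax(st[1:,4]); print(nm,ce[i],st[i]); print(' expected cap', proj(k,O+u*.065+n*.024+[0,0,.066]))
E
```

```text
t: 7.6
position: [0.5515, -0.2508, 0.1183]
tcp_rot: [2.593, 1.774, 0.0]
ft_force: [0.0, -0.1, -0.6]
opening: -0.0003
top [132.10352003 268.180163  ] [    0   140   277   207 23068]
 expected cap (np.float64(214.7808676098511), np.float64(198.8080967934336))
side [243.13888889 216.20833333] [238 212  14  11  72]
 expected cap (np.float64(247.91399942483363), np.float64(219.81158266501185))
```

View pics/p7.png

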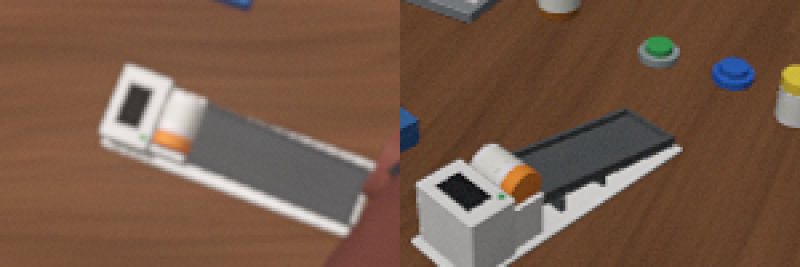

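The jar lies in the pocket tight against the reader, at (180,125) top and (508,172) side, and it has not rolled back. The button is at about (0.546, -0.302), so I move above it.

```bash
python3 -m handwheel '[[[-0.0055,-0.051,0],0],[[0,0,-0.03],0],[[0,0,-0.03],0],[[0,0,-0.02],0],[[0,0,-0.008],0],[[0,0,0],0],[[0,0,0],0],[[0,0,0],0]]'
python3 -m handwheel '[[[0,0,-0.004],0],[[0,0,-0.004],0],[[0,0,-0.002],0],[[0,0,-0.002],0],[[0,0,-0.001],0],[[0,0,-0.001],0],[[0,0,0],0],[[0,0,0],0]]'
```

```text
t: 8.7
position: [0.5477, -0.2998, 0.0315]
tcp_rot: [2.59, 1.774, 0.001]
ft_force: [-0.1, -0.6, -0.0]
opening: -0.0
t: 9.7
position: [0.5468, -0.2993, 0.0163]
tcp_rot: [2.592, 1.775, 0.0]
ft_force: [-1.1, 1.0, 4.6]
opening: -0.0001
```

It reads 4.6 N at z = 16.3 mm, nearly at the bottom. One slightly deeper press to make sure, then up.

```bash
python3 -m handwheel '[[[0,0,-0.0007],0],[[0,0,-0.0007],0],[[0,0,0],0],[[0,0,0],0],[[0,0,0],0],[[0,0,0],0],[[0,0,0],0],[[0,0,0],0]]'
python3 -m handwheel '[[[0,0,0.01],0],[[0,0,0.02],0],[[0,0,0.04],0],[[0,0,0.04],0],[[0,-0.03,0.03],0],[[0,-0.03,0],0],[[0,0,0],0],[[0,0,0],0]]'
python3 - <<'E'
from h import *
c=cam('top'); s=cam('side')
a=cv2.resize(c['frame'][145:245,150:300],(600,400),interpolation=3); b=cv2.resize(s['frame'][150:250,200:350],(600,400),interpolation=3)
save({'frame':cv2.resize(np.hstack([a,b]),(800,267))},'p8.png')
E
```

```text
t: 10.7
position: [0.5469, -0.2993, 0.016]
tcp_rot: [-2.592, -1.775, 0.0]
ft_force: [-3.4, 0.9, 10.7]
opening: 0.0004
t: 11.7
position: [0.5462, -0.3585, 0.1542]
tcp_rot: [-2.591, -1.773, 0.0]
ft_force: [-0.3, 1.0, -0.0]
opening: -0.0002
```

View pics/p8.png

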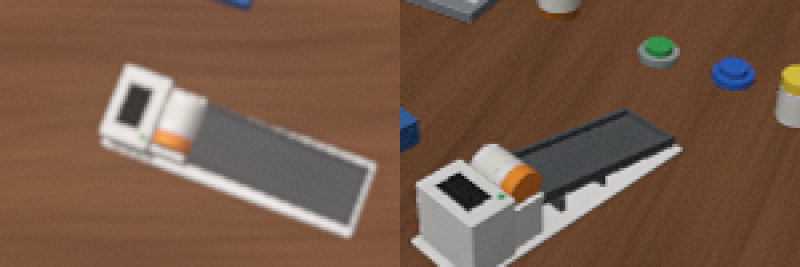

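The jar is still in the pocket at (180,125) top and (508,172) side. The green button is up at (659,46), and the arm is clear. The press reached 10.7 N at the bottom. I'm handing in.

```bash
python3 -c "
from workcell import env
print(env.finish_job(), env.get_state()['t'])"
```

```text
the job is handed in; nothing more can be done
the job is handed in; nothing more can be done
```

I rolled the orange-capped jar up the gutter with shut fingertips until it dropped into the pocket. I backed off and saw it stay put against the reader. Then I pressed the green button and let it up, and handed the job in at about 12 s of the 48 s allowed. The hand-in gives no verdict.

**Last checks**
- **Jar:** in the final pictures it lies in the pocket against the stop, unchanged from before the press.
- **Green button:** the press met a hard stop, 10.7 N with the fingertip at z = 16 mm, which is past the 5 N needed. The button looks up again in the final picture.
- **Arm and surroundings:** the arm is clear, with the wrist force back to about zero. I never went near the red button or touched any other object, but I did not re-measure their positions.

**Checks that failed or disagreed**
- **Cap position:** the automatic check in the top view picked up the red arm instead of the cap, so it was useless. In the side view the cap was about 6 pixels from where I predicted, so I judged the seating by eye from both pictures.
- **Green button position:** the two views differed by about 8 mm. I aimed between them, and the press worked.

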